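# Press the electronic bin label home behind the shelf lip and hold it

### The job

Take the white electronic label out of its charging cradle and push its tongue down behind the front lip of the one shelf bay that has no label, upright and with its screen facing outward like its two neighbours. Press it fully home against the sprung contact in the bottom of the pocket, and finish while still holding it pressed there, because the spring lifts it again as soon as you let go; leave the other things on the mat where they are.

Things in the scene. Friction and masses are not known exactly. Their poses are not given: they have to be found in the camera images.
- label: Loose white electronic label, 60 to 80 g, upright in the cradle. Housing 66 mm wide (y) x 12 thick (x) x 48 tall, grey screen on its -x face; below it a centred tongue 54 wide (y) x 6 thick (x) x 26 long. Origin: centre of the tongue's underside, z up; housing spans z = 26 to 74 mm. Grip it from above across the 12 mm (fingers closing along x), fingertips not below z = 32 mm.
- label_screen (a point): Centre of the label's screen, 6.5 mm to -x of the label's origin plane and 50 mm above its origin. At the start the screen faces the robot's side within about 30 degrees.
- cradle: Black charging block fixed on the mat, 60 mm (x) x 100 mm (y) x 30 mm tall, a slot 8 x 57 mm and 20 mm deep in its top in which the label's tongue stands; lift the label straight up at least 20 mm to free it. Origin: centre of its underside, z up; the label at the start has the same axes.
- bay_home (a point): In the empty bay's pocket: where the label's origin sits when fully home, at the height of the firm stop ledges. z up, y along the shelf, -x outward to the lip side, which faces the robot's side within about 20 degrees; a properly fitted label has the same axes. Home, the housing's underside is 2 mm above the lip. The empty bay may be the left, middle or right one.
- bay_mouth (a point): Centre of the empty pocket's open top, 24 mm above bay_home, same axes. The pocket is a slot between the aluminium front lip (-x side) and a back wall, 9 mm wide (x), 60 mm long (y) between end cheeks; the two long edges flare to about 13 mm at the top. Apart from the neighbours' labels nothing on the shelf stands more than 5 mm above this point.
- contact (a joint): The brass sprung contact bar, 7 x 30 mm, in the middle of the empty pocket's floor: 0 = fully up (its top 8 mm above bay_home), 0.008 m = pressed level with the stop ledges (label home). It pushes up with 4 N at 0 and 8 N when home.
- rack: Plywood base board of the low shelf, fixed, 120 (x) x 290 (y) x 20 mm, carrying three grey bays in a row at 92 mm pitch, each a label pocket with a bin of small parts behind it. The two other bays hold fixed labels of the same size, at the home height, in line with the empty pocket. Origin: centre of its underside, z up, lip side -x.
- spool: Bystander: solder spool, 60 mm diameter, 56 mm tall, beside the cradle. Origin: centre of its underside.
- jar: Bystander: small flux jar, 44 mm diameter, 45 mm tall, standing on the mat behind the shelf, 120 mm or more behind the line of the label pockets. Origin: centre of its underside.
- tin: Bystander: round tin of tip-cleaning wool, 70 mm diameter, 45 mm tall. Origin: centre of its underside.
- battery_a: Bystander: black battery pack standing up, 36 x 75 x 111 mm tall. Origin: centre of its underside.
- battery_b: Bystander: black battery pack standing up, 36 x 60 x 111 mm tall. Origin: centre of its underside.
- pliers: Bystander: blue-handled side cutters lying flat, 145 mm long, 12 mm tall. Origin: under the pivot.
- screwdriver: Bystander: screwdriver lying flat, about 200 mm long. Origin: centre of its underside.

How it is judged:
By the outcome, as a careful person would: the job done as asked, in the order asked, and still so for the second after the job is handed in, while the arm keeps its last pose, push and grip.
It also fails if it takes over 32 s, if anything falls off the work surface, if the arm or the gripper's body presses on something with over 40 N, if the wrist force passes 120 N, or if a joint passes its speed limit or range.

### The arm

A 6-joint arm with a two-finger parallel gripper is mounted at the origin on the work surface. World frame = base frame: x ahead of the robot, y to its left, z up, the work surface at z = 0. Lengths are in mm, angles in rad, forces in N, time in s.
With the tool pointing down it reaches from about 350 to 775 mm from the base axis. Payload 7.3 kg.
Tool frame: the origin (TCP) lies between the finger pads; the fingertips stand 8 mm ahead of it and the grasp point (between the pads) lies 11 mm behind it; y points along the fingers, z is the direction in which the jaws open and shut, and the axes are right-handed (so a half turn about y gives the same grasp; the last joint's range is limited). The gripper opens to 92 mm and grips with 3 to 60 N. Pads are 19 mm wide; open, the fingers measure 130 mm over their backs; the gripper's body (75 mm by 190 mm) begins 47 mm behind the grasp point.
Start: joints at [-1.295, 0.342, 1.524, -0, 1.275, -0.146], TCP at [214.96, -478.995, 234.741] pointing down, gripper open.
Joint ranges: [-2.53, 2.53], [-0.77, 2.02], [0.04, 2.7], [-1, 4.14], [0.28, 2.66], [-3.11, 3.11]. Speed limits (rad/s): [2.57, 2.57, 3.14, 3.14, 3.14, 3.14].

### API

Orientations are given as [roll, pitch, yaw] about the fixed x, y, z axes, in that order (R = Rz(yaw) Ry(pitch) Rx(roll)).
In Python, from plant import bot, vision, job gives the robot as it stands. The module is installed in compiled form; this text tells all that it offers.
- The arm moves only by the tool arm_command, never from a script. Its argument "deltas" is a list of rows, each a list of 4 numbers: the shift along the tool's x, y, z in m, then the turn about the tool's y in degrees. In form: [[x, y, z, twist], ...]. A call has 1 to 5 rows; each row shifts and turns the commanded pose from where the row before left it, along the tool's axes as they then stand; what a row does not reach is not made up. A row lasts 1/10 s, in which the tool goes at most 50 mm and 8.59 degrees, less where a joint would pass 70% of its speed; a pose out of reach is approached as far as the arm can. A call is refused whole if a number of a shift passes 0.05 or a number of a turn 8.59, either way. A call with a gripper value outside its range is refused whole. "claw" is the closure in counts, from 0 (fully open) to 255 (shut), set as the call begins (left out, the last holds). The fingers move at their own pace and stop on an object; the grip force is fixed at half the most. Time passes only in rows, so rows that do not move let the fingers close. It gives the time, the measured TCP pose, the force and the opening at its end, in the units of the state.
- bot.get_obs(): the state, without advancing time (a new reading comes with each control period).
- vision.capture(name): name is "side" or "top" or "wrist"; returns a dict with "img" (400x640x3 uint8, red, green, blue), "camera_matrix" (3x3 intrinsics, pixels), "world_to_cam" (4x4, takes a point from world to camera coordinates); the wrist camera has in their place "mount" (4x4, takes a point from camera to tool coordinates, whose origin is the TCP and whose axes are the tool frame's). Camera axes: x right, y down, z forward; pixel columns grow to the right and rows downward; lengths in mm; the calibration is good to about 2 mm. The wrist camera is an equidistant fisheye: a pixel r from the principal point sees the ray r / f radians off the axis. A picture is of the moment at which its call begins: read the wrist's pose just before it. There is no depth.
- job.close_job(): hands the job in, once; it reports no verdict.
Trained networks look in a picture, given as the dict that the camera call returned (one of the last four; its "shot" number tells which), for a name from the list of things; names that differ only in an ending like _2 or _b are one class to them, and where a whole thing is asked for, a point or a joint stands for the part that bears it (a point fixed in the world has none). Each returns a list of dicts, best first, with "confidence" (0 to 1); they miss things now and then, are a little off and sometimes report something else, mostly with a low value. They report only what shows in the picture. A call takes as long as a camera call.
- vision.find_in(picture, name): "xyz" ([x, y, z] in mm, in the coordinates of the camera as it stood for that picture, good to about 4 mm: the middle of the surface that is visible of it).
- vision.regions_of(picture, name): "mask" (400x640 bool, what is visible of it).
The state is a dict: "time": time; "joint_positions": joint angles; "dq": joint speeds; "tau": joint torques, N m; "tool_pos": TCP position; "tcp_rot": TCP orientation; "contact_force": force on the tool from outside, world axes, zero at the start; "moment": the same for the moment, N m; "grip_width": finger opening in mm.
Only numpy, scipy, OpenCV 4.12 (cv2) and the standard library are available. Lean on these libraries where they do the work, as an engineer would, in place of code of your own. Each camera call takes 0.05 s, during which the arm holds its last target. There are 200 camera calls.

## Working session

There is one attempt and no reset: what is moved stays moved. The work goes in short steps, Python scripts to look and compute and a tool call to move; the robot and the scene stay as the last step left them, time stands still between calls to the robot, and variables do not carry over. Pictures are saved under pics/ and viewed, about 8 in all and at most 12, crops included, and the job is handed in when it is done.

Besides the shell and the picture viewer there is one more tool, called after "Call:" in YAML: its name, and indented under it one key for each argument. arm_command: Moves the arm, as the interface text tells. Its arguments: {"type":"object","properties":{"deltas":{"type":"array","items":{"type":"array","items":{"type":"number"}}},"claw":{"type":"number"}},"required":["deltas"]}

```bash
mkdir -p pics
cat > h.py <<'E'
import numpy as np, cv2
from plant import bot, vision, job
from scipy.spatial.transform import Rotation as Ro
def tool():
    o=bot.get_obs(); T=np.eye(4); T[:3,:3]=Ro.from_euler('xyz',o['tcp_rot']).as_matrix(); T[:3,3]=o['tool_pos']; return T
def world(p,cap,T=None):
    p=np.append(p,1)
    if 'mount' in cap: return (T@cap['mount']@p)[:3]
    return (np.linalg.inv(cap['world_to_cam'])@p)[:3]
def save(cap,n): cv2.imwrite(f'pics/{n}.png',cap['img'][:,:,::-1])
E
python3 - <<'E'
from h import *
o=bot.get_obs(); print(o['time'],o['tool_pos'],o['tcp_rot'],o['grip_width']); print(tool()[:3,:3].round(3))
ims=[]
for n in ['top','side']:
    c=vision.capture(n); ims.append(c['img'])
    print(n, 'cam', np.linalg.inv(c['world_to_cam'])[:3].round(2).tolist())
    for k in ['label','label_screen','cradle','bay_home','bay_mouth','contact','rack','spool','jar','tin','battery_a','pliers','screwdriver']:
        try: r=vision.find_in(c,k)
        except Exception as e: print(k,e); continue
        print(k,[(round(d['confidence'],2),world(d['xyz'],c).round().tolist()) for d in r[:3]])
    save(c,n)
E
```

```text
0.0 [ 214.84626044 -478.5971629   234.02976834] [-1.57234805e+00  1.86737576e-04 -2.71973476e+00] 91.9345846775014
[[-0.912 -0.     0.409]
 [-0.409  0.001 -0.912]
 [-0.    -1.    -0.002]]
top cam [[-0.02, -1.0, 0.08, 472.85], [-1.0, 0.02, -0.0, -83.55], [0.0, -0.08, -1.0, 1122.77]]
label [(0.55, [516.0, -200.0, 86.0]), (0.54, [769.0, 164.0, 96.0])]
label_screen [(0.53, [512.0, -200.0, 85.0])]
cradle [(0.7, [516.0, -198.0, 33.0])]
bay_home [(0.73, [593.0, 108.0, 51.0])]
bay_mouth [(0.89, [596.0, 107.0, 47.0])]
contact [(0.38, [551.0, 98.0, 43.0])]
rack [(0.87, [530.0, 160.0, 24.0]), (0.17, [512.0, -199.0, 85.0])]
spool [(0.66, [553.0, -287.0, 59.0]), (0.47, [378.0, 211.0, 14.0]), (0.17, [515.0, -202.0, 87.0])]
jar [(0.6, [651.0, 244.0, 49.0])]
tin [(0.88, [735.0, -191.0, 48.0])]
battery_a [(0.93, [769.0, 164.0, 94.0]), (0.81, [772.0, -29.0, 94.0])]
pliers [(0.79, [376.0, 213.0, 15.0])]
screwdriver [(0.88, [382.0, -230.0, 27.0]), (0.64, [735.0, -194.0, 49.0])]
side cam [[0.97, -0.14, 0.18, 429.28], [-0.23, -0.61, 0.76, -708.6], [0.01, -0.78, -0.63, 588.37]]
label [(0.89, [511.0, -219.0, 77.0])]
label_screen [(0.86, [515.0, -216.0, 74.0])]
cradle [(0.96, [499.0, -227.0, 33.0])]
bay_home [(0.73, [587.0, 105.0, 57.0])]
bay_mouth [(0.64, [588.0, 96.0, 60.0])]
contact []
rack [(0.76, [559.0, 59.0, 27.0]), (0.44, [548.0, -308.0, 63.0])]
spool [(0.62, [550.0, -307.0, 61.0])]
jar [(0.51, [661.0, 232.0, 43.0])]
tin [(0.7, [735.0, -210.0, 44.0]), (0.52, [588.0, 96.0, 58.0])]
battery_a [(0.94, [772.0, -51.0, 68.0]), (0.86, [774.0, 135.0, 69.0])]
pliers [(0.66, [378.0, 204.0, 16.0])]
screwdriver [(0.64, [376.0, -239.0, 22.0])]
```

View pics/top.png

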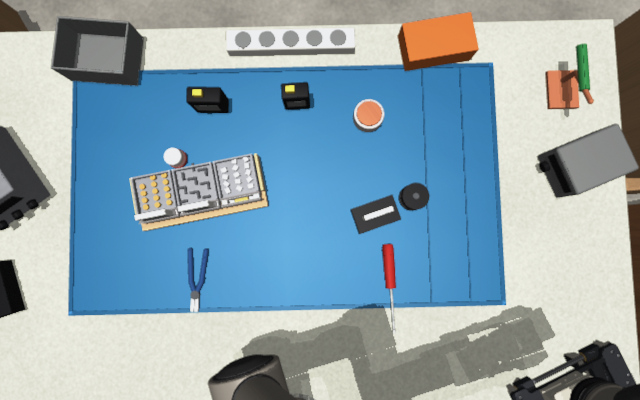

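View pics/side.png

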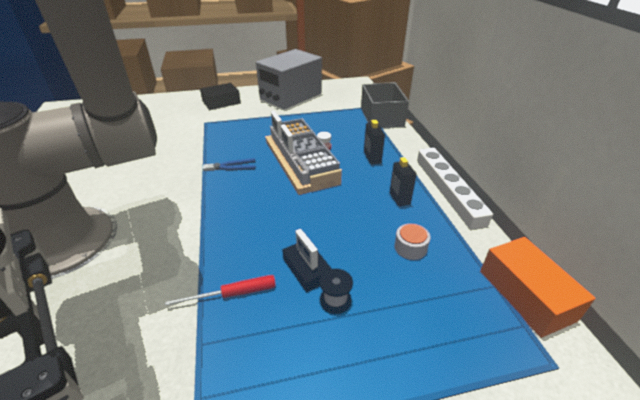

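Top view: the label stands in the cradle at about (378,213). The shelf is at about (200,190), with neighbour labels at (155,215) and (195,206). The empty bay is the robot's right-hand one, near (245,195). Next I'll get yaws and positions from the masks.

```bash
cat >> h.py <<'E'
def onplane(px,c,z,T=None):
    px=np.asarray(px,float).reshape(-1,2); K=c['camera_matrix']
    if 'mount' in c:
        d=np.c_[(px[:,0]-K[0,2])/K[0,0],(px[:,1]-K[1,2])/K[1,1]]; th=np.linalg.norm(d,axis=1,keepdims=True)
        r=np.c_[d/np.maximum(th,1e-9)*np.sin(th),np.cos(th)]; M=T@c['mount']
    else:
        r=np.c_[px,np.ones(len(px))]@np.linalg.inv(K).T; M=np.linalg.inv(c['world_to_cam'])
    w=r@M[:3,:3].T; o=M[:3,3]
    return o+w*((z-o[2])/w[:,2])[:,None]
def rect(mask,c,z,T=None):
    """rectangle of a mask on the plane z: centre, sizes (long first), heading of the long axis as yaw from +y"""
    m=mask.astype(np.uint8); n,l,s,_=cv2.connectedComponentsWithStats(m); m=(l==1+np.argmax(s[1:,4])).astype(np.uint8)
    cn=max(cv2.findContours(m,0,cv2.CHAIN_APPROX_NONE)[0],key=len)[:,0]
    w=onplane(cn,c,z,T)[:,:2].astype(np.float32); b=cv2.boxPoints(cv2.minAreaRect(w))
    e=[b[1]-b[0],b[2]-b[1]]; e.sort(key=np.linalg.norm); a=e[1]*np.sign(e[1][1])
    return b.mean(0).round(1),[round(float(np.linalg.norm(v)),1) for v in e[::-1]],round(float(np.degrees(np.arctan2(-a[0],a[1]))),1)
E
python3 - <<'E'
from h import *
c=vision.capture('top')
for k,z in [('label',84),('cradle',30),('rack',20)]:
    for d in vision.regions_of(c,k)[:2]: print(k,round(d['confidence'],2),d['mask'].sum(),rect(d['mask'],c,z))
w=vision.capture('wrist'); print(w['mount'].round(3).tolist(), w['camera_matrix'].tolist())
E
```

```text
label 0.73 173 (array([ 514.2, -201.6], dtype=float32), [69.1, 11.9], 18.6)
cradle 0.9 975 (array([ 515.7, -203.1], dtype=float32), [101.4, 61.7], 18.0)
rack 0.59 1023 (array([532.5, 169.1], dtype=float32), [308.0, 113.8], 31.1)
[[0.0, 0.967, 0.254, -68.141], [0.001, -0.254, 0.967, -150.154], [1.0, -0.0, -0.001, -1.041], [0.0, 0.0, 0.0, 1.0]] [[309.70691628693146, 0.0, 319.3931555564249], [0.0, 309.70691628693146, 198.83868877399317], [0.0, 0.0, 1.0]]
```

```bash
cat >> h.py <<'E'
def plan(p,yaw,n,T=None):
    """n equal-world-step rows to TCP p with tool z heading yaw (deg), tool pointing down; shift then twist"""
    T=tool() if T is None else T; d=(np.asarray(p,float)-T[:3,3])/n/1000
    h=np.degrees(np.arctan2(T[1,2],T[0,2])); t=(h-yaw+180)%360-180
    print('heading',h.round(2),'dp',(d*n*1000).round(1),'twist total',round(t,2))
    for i in range(n):
        R=T[:3,:3]@Ro.from_euler('y',t/n*i,degrees=True).as_matrix()
        print((R.T@d).round(3).tolist(),round(t/n,2))
E
python3 -c "
from h import *
plan([515,-203,165],18.3,15)"
```

```text
heading -65.83 dp [300.  276.  -69.8] twist total -84.13
[-0.026, 0.005, -0.009] -5.61
[-0.026, 0.005, -0.006] -5.61
[-0.027, 0.005, -0.003] -5.61
[-0.027, 0.005, -0.001] -5.61
[-0.027, 0.005, 0.002] -5.61
[-0.027, 0.005, 0.005] -5.61
[-0.026, 0.005, 0.007] -5.61
[-0.025, 0.005, 0.01] -5.61
[-0.024, 0.005, 0.012] -5.61
[-0.023, 0.005, 0.014] -5.61
[-0.022, 0.005, 0.017] -5.61
[-0.02, 0.005, 0.019] -5.61
[-0.018, 0.005, 0.02] -5.61
[-0.016, 0.005, 0.022] -5.61
[-0.014, 0.005, 0.024] -5.61
```

Call:
arm_command:
  deltas:
    - [-0.026, 0.005, -0.009, -5.6]
    - [-0.026, 0.005, -0.006, -5.6]
    - [-0.027, 0.005, -0.003, -5.6]
    - [-0.027, 0.005, -0.001, -5.6]
    - [-0.027, 0.005, 0.002, -5.6]
  claw: 0

```text
time: 2.15
tool_pos: [315.3, -386.5, 209.6]
tcp_rot: [-1.571, -0.0, -2.227]
contact_force: [0.5, -0.4, 0.2]
grip_width: 91.8
```

Call:
arm_command:
  deltas:
    - [-0.027, 0.005, 0.005, -5.6]
    - [-0.026, 0.005, 0.007, -5.6]
    - [-0.025, 0.005, 0.01, -5.6]
    - [-0.024, 0.005, 0.012, -5.6]
    - [-0.023, 0.005, 0.014, -5.6]

```text
time: 2.65
tool_pos: [415.3, -295.6, 184.6]
tcp_rot: [-1.571, -0.0, -1.738]
contact_force: [-0.4, 0.4, 0.1]
grip_width: 91.9
```

Call:
arm_command:
  deltas:
    - [-0.022, 0.005, 0.017, -5.6]
    - [-0.02, 0.005, 0.019, -5.6]
    - [-0.018, 0.005, 0.02, -5.6]
    - [-0.016, 0.005, 0.022, -5.6]
    - [-0.014, 0.005, 0.024, -5.6]

```text
time: 3.15
tool_pos: [516.0, -202.3, 159.5]
tcp_rot: [-1.571, -0.0, -1.25]
contact_force: [0.1, -0.2, -0.1]
grip_width: 91.7
```

Run:
```python
from h import *
T=tool();c=vision.capture('wrist'); save(c,'w1'); print(T.round(3).tolist(),bot.get_obs()['joint_positions'])
for k,z in [('label',84),('cradle',30)]:
    for d in vision.find_in(c,k)[:1]: print(k,d['confidence'],world(d['xyz'],c,T).round(1))
    for d in vision.regions_of(c,k)[:1]: print(k,round(d['confidence'],2),d['mask'].sum(),rect(d['mask'],c,z,T))
```

```text
[[0.316, 0.0, 0.949, 516.026], [-0.949, -0.0, 0.316, -202.312], [0.0, -1.0, 0.0, 159.535], [0.0, 0.0, 0.0, 1.0]] [-0.50667517  0.46672101  1.5514622   0.00220966  1.12334175 -0.83539342]
label 0.76 [ 510.6 -199.2   88.1]
label 0.81 1473 (array([ 513.5, -202.6], dtype=float32), [73.7, 12.7], 17.8)
cradle 0.55 [ 510.  -198.7   36.5]
cradle 0.81 5453 (array([ 513.1, -204.5], dtype=float32), [103.7, 62.4], 18.4)
```

View pics/w1.png

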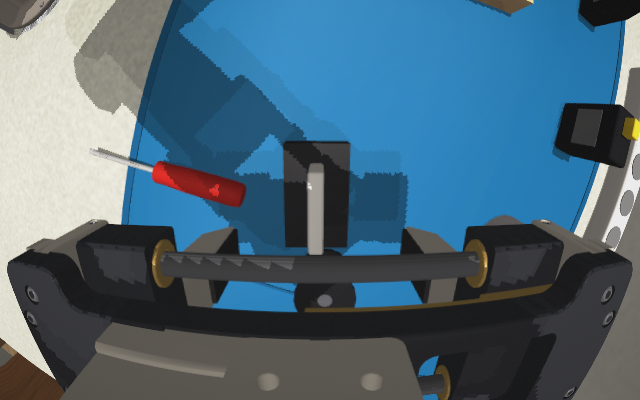

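Wrist view: the label is upright in the cradle at (316,210), between the open jaws, with the spool at (325,295) clear of the fingers. Measurements agree on about (513.7,-202.8) at yaw 18.2°. I'll descend and grip.

Call:
arm_command:
  deltas:
    - [0, 0.02, -0.002, 0]
    - [0, 0.025, 0, 0]
    - [0, 0.025, 0, 0]
    - [0, 0.02, 0, 0]
    - [0, 0.0115, 0, 0]

```text
time: 3.9
tool_pos: [512.1, -204.4, 57.0]
tcp_rot: [-1.572, 0.001, -1.256]
contact_force: [-0.0, -0.3, 0.2]
grip_width: 91.6
```

Call:
arm_command:
  deltas:
    - [0, 0, 0, 0]
    - [0, 0, 0, 0]
    - [0, 0, 0, 0]
    - [0, 0, 0, 0]
    - [0, 0, 0, 0]
  claw: 255

```text
time: 4.4
tool_pos: [513.7, -203.9, 58.9]
tcp_rot: [-1.57, -0.001, -1.254]
contact_force: [0.1, 0.4, 0.1]
grip_width: 56.4
```

Call:
arm_command:
  deltas:
    - [0, 0, 0, 0]
    - [0, 0, 0, 0]
    - [0, 0, 0, 0]

```text
time: 4.7
tool_pos: [513.4, -203.7, 58.3]
tcp_rot: [-1.571, -0.0, -1.254]
contact_force: [0.7, 0.3, 0.3]
grip_width: 32.4
```

Call:
arm_command:
  deltas:
    - [0, 0, 0, 0]
    - [0, 0, 0, 0]
    - [0, 0, 0, 0]
    - [0, 0, 0, 0]
    - [0, 0, 0, 0]

```text
time: 5.2
tool_pos: [513.4, -203.8, 58.2]
tcp_rot: [-1.571, -0.0, -1.254]
contact_force: [0.6, -0.7, -0.1]
grip_width: 11.9
```

Call:
arm_command:
  deltas:
    - [0, -0.005, 0, 0]
    - [0, -0.02, 0, 0]
    - [0, -0.03, 0, 0]
    - [0, -0.03, 0, 0]
    - [0, -0.035, 0, 0]

```text
time: 5.7
tool_pos: [512.8, -203.4, 179.1]
tcp_rot: [-1.572, 0.001, -1.254]
contact_force: [0.8, -0.1, -0.7]
grip_width: 12.0
```

Run:
```python
from h import *
T=tool();print(T[:3].round(2).tolist(), bot.get_obs()['contact_force'],bot.get_obs()['grip_width'])
c=vision.capture('top'); 
for k in ['bay_mouth','bay_home','label']:
    print(k,[(round(d['confidence'],2),world(d['xyz'],c).round(1).tolist()) for d in vision.find_in(c,k)[:2]])
cv2.imwrite('pics/rack.png',cv2.resize(c['img'][140:240,120:280,::-1],None,fx=5,fy=5,interpolation=cv2.INTER_CUBIC))
```

```text
[[0.31, -0.0, 0.95, 512.82], [-0.95, 0.0, 0.31, -203.44], [-0.0, -1.0, -0.0, 179.12]] [ 0.76223821 -0.12153616 -0.6675218 ] 12.045126466701113
bay_mouth [(0.63, [597.5, 105.6, 51.7])]
bay_home [(0.75, [595.2, 107.5, 48.1]), (0.21, [376.9, 216.2, 14.5])]
label []
```

View pics/rack.png

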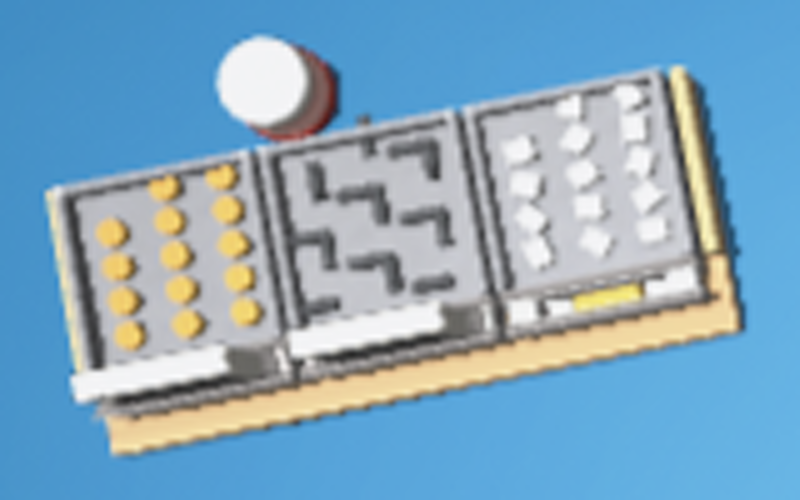

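Enlarged top view: the empty pocket is the right bay. Its yellow contact bar is at crop (607,298), which is full-image (241.4,199.6). The front board edge runs from crop (112,453) to (742,330).

Run:
```python
from h import *
c=vision.capture('top')
f=lambda x,y:(120+(x+.5)/5-.5,140+(y+.5)/5-.5)
print('contact',onplane([f(607,298)],c,36).round(1))
e=onplane([f(112,453),f(742,330)],c,20)[:,:2]; d=e[0]-e[1]; print(e.round(1).tolist(),np.linalg.norm(d),np.degrees(np.arctan2(-d[0],d[1])))
p=onplane([f(607,298)],c,36)[0]; u=d/np.linalg.norm(d)
plan([p[0]-95*u[0],p[1]-95*u[1],200],np.degrees(np.arctan2(-d[0],d[1])),7)
```

```text
contact [[554.3  99.6  36. ]]
[[489.9, 328.6], [539.3, 40.7]] 292.15673117306454 9.73259669061746
heading 18.17 dp [ 57.5 209.5  22.3] twist total 8.43
[-0.026, -0.003, 0.017] 1.2
[-0.026, -0.003, 0.017] 1.2
[-0.027, -0.003, 0.016] 1.2
[-0.027, -0.003, 0.015] 1.2
[-0.027, -0.003, 0.015] 1.2
[-0.028, -0.003, 0.014] 1.2
[-0.028, -0.003, 0.014] 1.2
```

Call:
arm_command:
  deltas:
    - [-0.026, -0.003, 0.017, 1.2]
    - [-0.026, -0.003, 0.017, 1.2]
    - [-0.027, -0.003, 0.016, 1.2]
    - [-0.027, -0.003, 0.015, 1.2]
    - [-0.027, -0.003, 0.015, 1.2]

```text
time: 6.45
tool_pos: [553.5, -52.5, 191.5]
tcp_rot: [-1.574, 0.001, -1.359]
contact_force: [0.2, 0.8, -1.4]
grip_width: 11.9
```

Call:
arm_command:
  deltas:
    - [-0.028, -0.003, 0.014, 1.2]
    - [-0.028, -0.003, 0.014, 1.2]
    - [0, 0, 0, 0]

```text
time: 6.75
tool_pos: [570.3, 10.0, 197.7]
tcp_rot: [-1.573, 0.002, -1.397]
contact_force: [-0.2, 0.3, -0.8]
grip_width: 11.8
```

Run:
```python
from h import *
T=tool();c=vision.capture('wrist'); save(c,'w2'); print(T[:3].round(3).tolist(),bot.get_obs()['grip_width'])
for k in ['bay_mouth','bay_home','contact','label','rack']:
    print(k,[(round(d['confidence'],2),world(d['xyz'],c,T).round(1).tolist()) for d in vision.find_in(c,k)[:3]])
```

```text
[[0.173, -0.002, 0.985, 570.315], [-0.985, 0.001, 0.173, 9.978], [-0.002, -1.0, -0.002, 197.727]] 11.91328702126802
bay_mouth [(0.77, [596.1, 101.8, 51.5]), (0.44, [536.4, 82.0, 24.6])]
bay_home [(0.71, [593.6, 102.7, 52.3])]
contact [(0.8, [547.9, 98.4, 50.6])]
label [(0.56, [565.0, 34.1, 226.4]), (0.47, [396.8, 194.5, 14.9])]
rack [(0.63, [535.0, 84.2, 20.3]), (0.56, [769.5, -17.6, 71.8])]
```

View pics/w2.png

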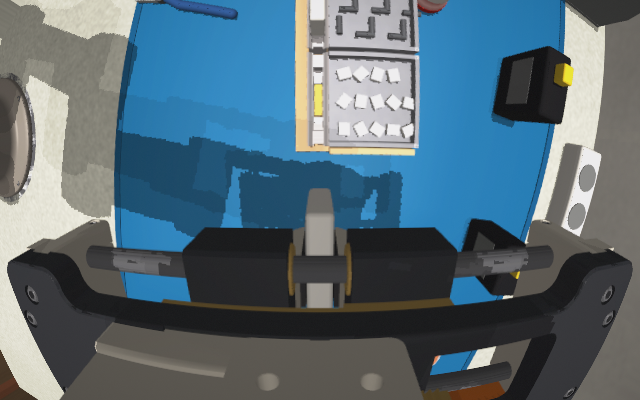

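Wrist view: the contact bar is at (319,99), in line with the held label at column about 319.5. The pocket edges run parallel to the image columns, so the yaw is good. I'll move closer and measure along the shelf.

Call:
arm_command:
  deltas:
    - [-0.02, 0.015, 0, 0]
    - [-0.025, 0.015, 0, 0]
    - [0, 0, 0, 0]
    - [0, 0, 0, 0]

```text
time: 7.45
tool_pos: [562.6, 50.4, 169.0]
tcp_rot: [-1.571, -0.0, -1.4]
contact_force: [1.1, 0.2, -1.1]
grip_width: 12.1
```

Run:
```python
from h import *
T=tool();c=vision.capture('wrist'); print(T[:3].round(3).tolist())
cv2.imwrite('pics/w3.png',cv2.resize(c['img'][40:260,260:430,::-1],None,fx=3.5,fy=2.7*1.0,interpolation=cv2.INTER_CUBIC))
hsv=cv2.cvtColor(c['img'],cv2.COLOR_RGB2HSV); m=cv2.inRange(hsv,(22,150,120),(35,255,255)); m[:,:290]=0;m[:,350:]=0
n,l,s,ce=cv2.connectedComponentsWithStats(m)
for i in range(1,n):
    if s[i,4]>20: print('yellow',s[i],ce[i].round(2),[onplane(ce[i],c,z,T).round(1).tolist() for z in (32,36,40,50)])
```

```text
[[0.17, -0.001, 0.985, 562.649], [-0.985, -0.0, 0.17, 50.365], [0.0, -1.0, -0.001, 169.045]]
yellow [315 146   7  14  60] [317.92 152.8 ] [[[554.4, 87.7, 32.0]], [[554.4, 88.1, 36.0]], [[554.3, 88.6, 40.0]], [[554.2, 89.6, 50.0]]]
```

View pics/w3.png

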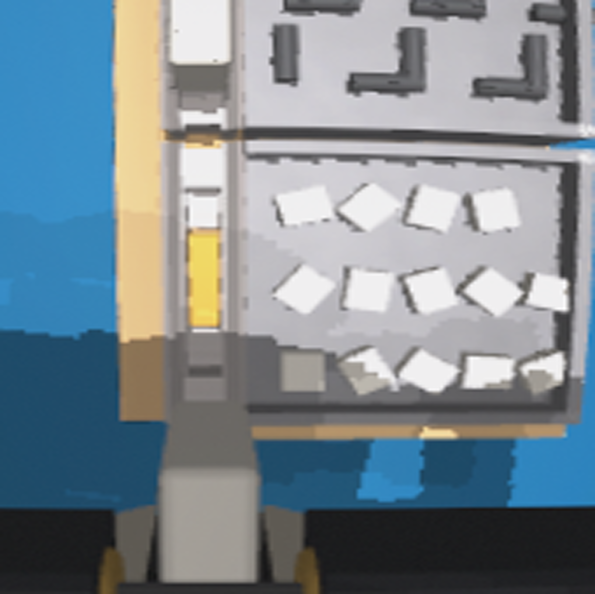

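Close view: the contact spans crop rows 230–327 (centre 279, column 205). The pocket runs about 190–370. The top edge of the held label's end face is at crop row 465, columns 160–258, and it is parallel to the pocket.

Run:
```python
from h import *
T=tool();c=vision.capture('wrist'); t=vision.capture('top')
f=lambda x,y:(260+(x+.5)/3.5-.5,40+(y+.5)/2.7-.5)
L=lambda p:(np.linalg.inv(T)@np.append(p,1))[:3].round(1)
print('label edge in tool',L(onplane([f(160,465)],c,T[2,3]+26,T)[0]),L(onplane([f(258,465)],c,T[2,3]+26,T)[0]))
for z in (30,36,42,50):
    print(z,'contact tool',L(onplane([f(205,278.5)],c,z,T)[0]),'world',onplane([f(205,278.5)],c,z,T)[0].round(1),'top',onplane([(241.4,199.6)],t,z)[0].round(1))
print('slot mid',L(onplane([f(202,278.5)],c,40,T)[0]))
s=vision.capture('side'); 
for k in ['bay_mouth','label']: print(k,[(round(d['confidence'],2),world(d['xyz'],s).round(1).tolist()) for d in vision.find_in(s,k)[:2]])
cv2.imwrite('pics/s2.png',cv2.resize(s['img'][100:200,250:360,::-1],None,fx=6,fy=6,interpolation=cv2.INTER_CUBIC))
```

```text
label edge in tool [-31.1 -26.   -6.2] [-31.1 -26.    5.5]
30 contact tool [-47.4 139.5  -1.4] world [553.8  96.4  30. ] top [553.8  99.7  30. ]
36 contact tool [-47.8 133.5  -1.4] world [553.7  96.9  36. ] top [553.4  98.7  36. ]
42 contact tool [-48.3 127.5  -1.4] world [553.7  97.3  42. ] top [552.9  97.7  42. ]
50 contact tool [-48.9 119.5  -1.3] world [553.6  97.9  50. ] top [552.3  96.4  50. ]
slot mid [-48.1 129.5  -2.1]
bay_mouth [(0.81, [586.6, 94.7, 55.9])]
label [(0.82, [563.3, 17.1, 175.4])]
```

Call:
arm_command:
  deltas:
    - [-0.025, 0, -0.0013, 0]
    - [-0.0245, 0, 0, 0]
    - [0, 0.01, 0, 0]
    - [0, 0.025, 0, 0]
    - [0, 0.025, 0, 0]

```text
time: 8.25
tool_pos: [553.6, 98.9, 108.7]
tcp_rot: [-1.569, -0.001, -1.4]
contact_force: [1.3, 0.0, -1.2]
grip_width: 11.9
```

Run:
```python
from h import *
T=tool();c=vision.capture('wrist'); s=vision.capture('side'); print(T[:3].round(3).tolist(),bot.get_obs()['contact_force'])
a=cv2.resize(c['img'][60:260,230:420,::-1],None,fx=3,fy=3,interpolation=cv2.INTER_CUBIC)[:,:]
b=s['img'][100:200,255:335,::-1]; b=cv2.resize(b,(225*2//2,600*1//1)) if 0 else cv2.resize(b,None,fx=2.8,fy=2.8,interpolation=cv2.INTER_CUBIC)
o=np.zeros((600,570+b.shape[1],3),np.uint8); o[:,:570]=a; o[:b.shape[0],570:]=b; cv2.imwrite('pics/m1.png',o); print(o.shape)
```

```text
[[0.17, 0.002, 0.985, 553.592], [-0.985, -0.0, 0.17, 98.868], [0.001, -1.0, 0.002, 108.75]] [-1.14625147 -0.08786705 -1.2595182 ]
(600, 794, 3)
```

View pics/m1.png

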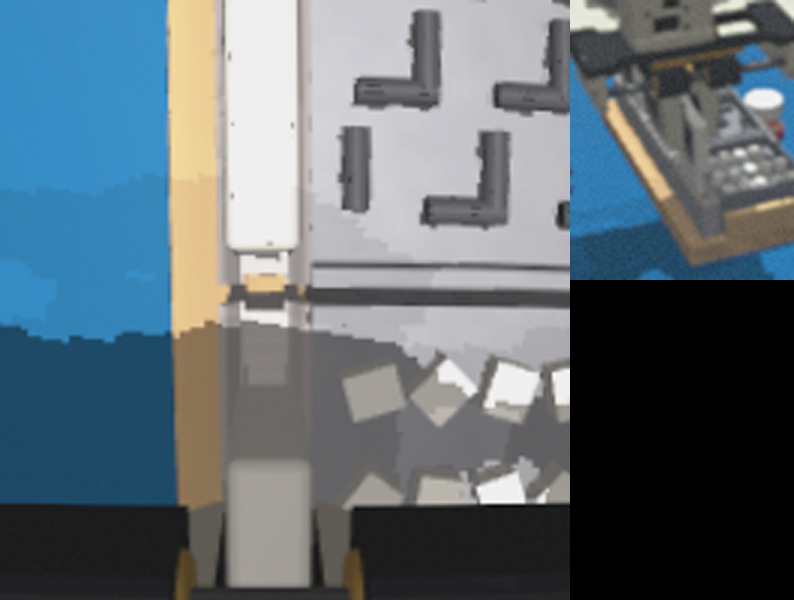

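Wrist crop: the neighbour label's near edge is at crop row 248 (columns 227–298). The held label's edge is at row 460 (columns 228–310). Their gap should be 26 mm, so I'll check that.

Run:
```python
from h import *
T=tool();c=vision.capture('wrist')
f=lambda x,y:(230+(x+.5)/3-.5,60+(y+.5)/3-.5)
L=lambda p:(np.linalg.inv(T)@np.append(p,1))[:3].round(1)
h=L(onplane([f(269,460)],c,T[2,3]+26,T)[0])
for z in (98,102,106): print(z,'neigh',L(onplane([f(262.5,248)],c,z,T)[0]),'far',L(onplane([f(261.5,20)],c,z,T)[0]))
print('held',h)
```

```text
98 neigh [-57.6   8.   -1.5] far [-96.7   8.   -1.6]
102 neigh [-57.9   4.   -1.4] far [-96.    4.   -1.6]
106 neigh [-58.2  -0.   -1.4] far [-95.3  -0.   -1.5]
held [-30.6 -26.   -0.4]
```

Call:
arm_command:
  deltas:
    - [-0.001, 0, -0.001, 0]
    - [0, 0.005, 0, 0]
    - [0, 0.005, 0, 0]
    - [0, 0.004, 0, 0]
    - [0, 0, 0, 0]

```text
time: 8.9
tool_pos: [551.6, 100.2, 94.7]
tcp_rot: [-1.572, 0.0, -1.4]
contact_force: [-0.7, -0.2, -0.8]
grip_width: 11.7
```

Call:
arm_command:
  deltas:
    - [0, 0.003, 0, 0]
    - [0, 0.003, 0, 0]
    - [0, 0, 0, 0]

```text
time: 9.2
tool_pos: [552.2, 100.3, 89.3]
tcp_rot: [-1.57, -0.0, -1.4]
contact_force: [-1.5, 0.5, 3.2]
grip_width: 11.6
```

Call:
arm_command:
  deltas:
    - [0, 0.002, 0, 0]
    - [0, 0, 0, 0]

```text
time: 9.4
tool_pos: [552.2, 100.3, 87.5]
tcp_rot: [-1.57, -0.0, -1.4]
contact_force: [-0.8, -0.7, 3.7]
grip_width: 11.7
```

Call:
arm_command:
  deltas:
    - [0, 0.002, 0, 0]
    - [0, 0, 0, 0]

```text
time: 9.6
tool_pos: [552.2, 100.3, 85.5]
tcp_rot: [-1.57, -0.0, -1.4]
contact_force: [-0.1, 0.2, 5.3]
grip_width: 11.7
```

Force follows the spring, about 0.5 N/mm. I'll go on to the firm stop.

Call:
arm_command:
  deltas:
    - [0, 0.002, 0, 0]
    - [0, 0, 0, 0]

```text
time: 9.8
tool_pos: [552.2, 100.3, 83.6]
tcp_rot: [-1.57, -0.0, -1.4]
contact_force: [-1.2, -0.8, 7.0]
grip_width: 12.0
```

Call:
arm_command:
  deltas:
    - [0, 0.001, 0, 0]
    - [0, 0, 0, 0]

```text
time: 10.0
tool_pos: [552.2, 100.3, 82.7]
tcp_rot: [-1.57, -0.0, -1.4]
contact_force: [-1.2, -0.8, 6.3]
grip_width: 11.6
```

Call:
arm_command:
  deltas:
    - [0, 0.001, 0, 0]
    - [0, 0, 0, 0]

```text
time: 10.2
tool_pos: [552.2, 100.3, 82.1]
tcp_rot: [-1.57, -0.0, -1.4]
contact_force: [-1.6, -0.2, 9.6]
grip_width: 11.9
```

Call:
arm_command:
  deltas:
    - [0, 0.0005, 0, 0]
    - [0, 0, 0, 0]

```text
time: 10.4
tool_pos: [552.2, 100.3, 82.1]
tcp_rot: [-1.57, -0.0, -1.4]
contact_force: [-3.9, -0.6, 13.1]
grip_width: 12.1
```

Call:
arm_command:
  deltas:
    - [0, 0.0005, 0, 0]
    - [0, 0, 0, 0]

```text
time: 10.6
tool_pos: [552.2, 100.3, 82.1]
tcp_rot: [-1.569, -0.0, -1.4]
contact_force: [-5.2, -0.7, 16.3]
grip_width: 12.1
```

Run:
```python
from h import *
T=tool();c=vision.capture('wrist'); s=vision.capture('side'); o=bot.get_obs(); print(o['tool_pos'],o['contact_force'],o['moment'],o['grip_width'])
a=cv2.resize(c['img'][60:260,230:420,::-1],None,fx=3,fy=3,interpolation=cv2.INTER_CUBIC)
b=cv2.resize(s['img'][100:200,255:335,::-1],None,fx=2.8,fy=2.8,interpolation=cv2.INTER_CUBIC)
t=vision.capture('top'); d=cv2.resize(t['img'][140:240,120:280,::-1],(224,140))
O=np.zeros((600,794,3),np.uint8); O[:,:570]=a; O[:280,570:]=b; O[300:440,570:]=d; cv2.imwrite('pics/m2.png',O)
```

```text
[552.23193302 100.29079679  82.12139596] [-5.13023294 -1.28032084 16.43192442] [-0.13221535  0.93422266 -0.00509973] 11.973834593611299
```

View pics/m2.png

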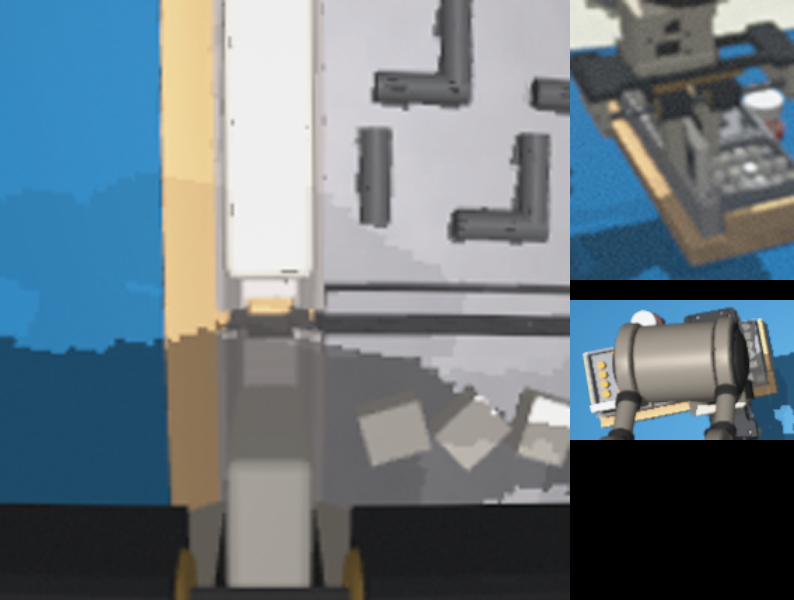

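Wrist crop: the held label (columns 228–310, edge at row 460, same as before insertion, so no slip) sits in line with its neighbour (columns 226–312) at nearly the same apparent size. With the firm stop at 82.1 mm and 16 N, it is home, so I'm handing in.

```bash
python3 -c "
from h import *
o=bot.get_obs(); print(o['time'],o['contact_force'],o['tool_pos'],o['grip_width']); print(job.close_job())"
```

```text
10.75 [-3.98999608 -1.45904334 16.86643756] [552.20955897 100.31734755  82.10556029] 12.164585917489466
the job is handed in; nothing more can be done
None
```

I lifted the label out of its cradle and pushed its tongue into the empty right-hand bay, screen outward. I handed the job in at 10.75 s with it still gripped and pressed home.

**Pressed home:** the upward force grew with the spring over about 8 mm of travel. The arm then stopped firmly at TCP z = 82.1 mm, and the force rose to about 17 N.

**Fit:** in the last wrist picture the label hadn't slipped in the grip and was in line with its neighbour, at nearly the same apparent height. There was no sign that anything else had been touched.

**Less certain:**
- A sideways force of about 4–5 N remained along x.
- The networks' bay points (x of about 595) fell on the bin behind the pocket. I used the contact bar and the neighbouring label instead.
- The along-shelf measurements disagreed by 1–3 mm, within the pocket's 3 mm play each side. The label's offset in the grip was one of these.

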